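# Put the objective lenses back in the bay tray in reverse order

## Task

Move the four microscope objective lenses from the black plate rack to the aluminium bay tray, one to a bay, in reverse order: the lens nearest the plate rack's end block goes to the bay farthest from the tray's end block, the next one to the next bay, and so on, until the lens that was farthest from the plate's end block stands in the bay next to the tray's end block. Set each down gently, standing upright on its foot in the middle of its bay, and never tip or drop a lens.

Things in the scene. Friction and masses are not known exactly. Their poses are not given: they have to be found in the camera images.
- short_thick (a point): the short thick objective lens, a loose steel cylinder standing upright, nose up: 50 mm tall, barrel 38 mm in diameter, straight from its foot up to 41 mm, then tapering to a 30 mm nose. The point is its centre, 25 mm above its foot, on the axis; z points up to the nose; grasp it by the straight barrel. 0.05 to 0.35 kg.
- short_thin (a point): the short thin objective lens, a loose steel cylinder standing upright, nose up: 50 mm tall, barrel 26 mm in diameter, straight from its foot up to 33 mm, then tapering to a 10 mm nose. The point is its centre, 25 mm above its foot, on the axis; z points up to the nose; grasp it by the straight barrel. 0.05 to 0.35 kg.
- long_thick (a point): the long thick objective lens, a loose steel cylinder standing upright, nose up: 74 mm tall, barrel 38 mm in diameter, straight from its foot up to 59 mm, then tapering to a 26 mm nose. The point is its centre, 37 mm above its foot, on the axis; z points up to the nose; grasp it by the straight barrel. 0.05 to 0.35 kg.
- long_thin (a point): the long thin objective lens, a loose steel cylinder standing upright, nose up: 74 mm tall, barrel 28 mm in diameter, straight from its foot up to 50 mm, then tapering to a 10 mm nose. The point is its centre, 37 mm above its foot, on the axis; z points up to the nose; grasp it by the straight barrel. 0.05 to 0.35 kg.
- pad_short_thick: fixed round grey pad, 50 mm in diameter and 4 mm thick, on the black plate rack, under the short thick lens at the start (lens within 4 mm of its middle). Origin: centre of its underside; it stays where it is and so shows the place that this lens came from.
- pad_short_thin: fixed round grey pad, 38 mm in diameter and 4 mm thick, on the black plate rack, under the short thin lens at the start (lens within 4 mm of its middle). Origin: centre of its underside; it stays where it is and so shows the place that this lens came from.
- pad_long_thick: fixed round grey pad, 56 mm in diameter and 4 mm thick, on the black plate rack, under the long thick lens at the start (lens within 4 mm of its middle). Origin: centre of its underside; it stays where it is and so shows the place that this lens came from.
- pad_long_thin: fixed round grey pad, 46 mm in diameter and 4 mm thick, on the black plate rack, under the long thin lens at the start (lens within 4 mm of its middle). Origin: centre of its underside; it stays where it is and so shows the place that this lens came from.
- plate_rack: start rack, left or right and turned any way: fixed black flat plate, 70 mm wide (x), 10 mm thick, its four pads in a row along y at x = 0, y = -90, -30, 30, 90 mm in varying order. A bright steel end block, 34 mm high and 20 mm thick, stands across its +y end (centre y = 134 mm). Origin: underside, middle of the row; z up.
- bay_tray: rack to fill, turned any way: fixed aluminium tray, 70 mm wide (x), four bays in a row along y, centres x = 0, y = -90, -30, 30, 90 mm. Flat floors 10 mm above the underside; 4 mm cross walls rise 10 mm above them (56 mm clear between); long sides open. Dark end block, 34 mm high, 20 mm thick, across the +y end (centre y = 134 mm). Origin: underside, middle of the row; z up.
Mind the look-alikes: they are no part of the job. What is shaped like the part that bears short_thin but red is not meant.

How it is judged:
At the end, for the whole second after the job is handed in: all four lenses stand upright (within 7 degrees) with their feet on the bay floors (within 4 mm) at rest, each within 15 mm, along and across the tray, of the middle of its own bay: the lens that started at y = -90, -30, +30, +90 mm on the plate rack is in the tray's bay at y = +90, +30, -30, -90 mm (x of short_thick in the frame of bay_tray between -0.015 and 0.015 m and z of short_thick in the frame of bay_tray between 0.031 and 0.039 m and angle between each of short_thick, short_thin, long_thick, long_thin's own z axis and vertical below 0.12 rad and linear speed of each of lens_short_thick, lens_short_thin, lens_long_thick, lens_long_thin below 0.02 m/s and (y of pad_short_thick in the frame of plate_rack below -0.12 m or y of pad_short_thick in the frame of plate_rack above -0.06 m or y of short_thick in the frame of bay_tray between 0.075 and 0.105 m) and (y of pad_short_thick in the frame of plate_rack below -0.06 m or y of pad_short_thick in the frame of plate_rack above 0 m or y of short_thick in the frame of bay_tray between 0.015 and 0.045 m) and (y of pad_short_thick in the frame of plate_rack below 0 m or y of pad_short_thick in the frame of plate_rack above 0.06 m or y of short_thick in the frame of bay_tray between -0.045 and -0.015 m) and (y of pad_short_thick in the frame of plate_rack below 0.06 m or y of pad_short_thick in the frame of plate_rack above 0.12 m or y of short_thick in the frame of bay_tray between -0.105 and -0.075 m) and x of short_thin in the frame of bay_tray between -0.015 and 0.015 m and z of short_thin in the frame of bay_tray between 0.031 and 0.039 m and (y of pad_short_thin in the frame of plate_rack below -0.12 m or y of pad_short_thin in the frame of plate_rack above -0.06 m or y of short_thin in the frame of bay_tray between 0.075 and 0.105 m) and (y of pad_short_thin in the frame of plate_rack below -0.06 m or y of pad_short_thin in the frame of plate_rack above 0 m or y of short_thin in the frame of bay_tray between 0.015 and 0.045 m) and (y of pad_short_thin in the frame of plate_rack below 0 m or y of pad_short_thin in the frame of plate_rack above 0.06 m or y of short_thin in the frame of bay_tray between -0.045 and -0.015 m) and (y of pad_short_thin in the frame of plate_rack below 0.06 m or y of pad_short_thin in the frame of plate_rack above 0.12 m or y of short_thin in the frame of bay_tray between -0.105 and -0.075 m) and x of long_thick in the frame of bay_tray between -0.015 and 0.015 m and z of long_thick in the frame of bay_tray between 0.043 and 0.051 m and (y of pad_long_thick in the frame of plate_rack below -0.12 m or y of pad_long_thick in the frame of plate_rack above -0.06 m or y of long_thick in the frame of bay_tray between 0.075 and 0.105 m) and (y of pad_long_thick in the frame of plate_rack below -0.06 m or y of pad_long_thick in the frame of plate_rack above 0 m or y of long_thick in the frame of bay_tray between 0.015 and 0.045 m) and (y of pad_long_thick in the frame of plate_rack below 0 m or y of pad_long_thick in the frame of plate_rack above 0.06 m or y of long_thick in the frame of bay_tray between -0.045 and -0.015 m) and (y of pad_long_thick in the frame of plate_rack below 0.06 m or y of pad_long_thick in the frame of plate_rack above 0.12 m or y of long_thick in the frame of bay_tray between -0.105 and -0.075 m) and x of long_thin in the frame of bay_tray between -0.015 and 0.015 m and z of long_thin in the frame of bay_tray between 0.043 and 0.051 m and (y of pad_long_thin in the frame of plate_rack below -0.12 m or y of pad_long_thin in the frame of plate_rack above -0.06 m or y of long_thin in the frame of bay_tray between 0.075 and 0.105 m) and (y of pad_long_thin in the frame of plate_rack below -0.06 m or y of pad_long_thin in the frame of plate_rack above 0 m or y of long_thin in the frame of bay_tray between 0.015 and 0.045 m) and (y of pad_long_thin in the frame of plate_rack below 0 m or y of pad_long_thin in the frame of plate_rack above 0.06 m or y of long_thin in the frame of bay_tray between -0.045 and -0.015 m) and (y of pad_long_thin in the frame of plate_rack below 0.06 m or y of pad_long_thin in the frame of plate_rack above 0.12 m or y of long_thin in the frame of bay_tray between -0.105 and -0.075 m)); the robot touches nothing.
It fails at once if a lens is tipped over (by more than 34 degrees) (angle between any of short_thick, short_thin, long_thick, long_thin's own z axis and vertical above 0.6 rad).
It fails at once if a lens is dropped or rammed into the tray (over 60 N) (contact force between any of lens_short_thick, lens_short_thin, lens_long_thick, lens_long_thin and bay_tray above 60 N).
It also fails if it takes over 120 s, if anything falls off the work surface, if the arm or the gripper's body presses on something with over 40 N, if the wrist force passes 120 N, or if a joint passes its speed limit or range.

## Robot

A 7-joint arm with a two-finger parallel gripper is mounted at the origin on the work surface. World frame = base frame: x ahead of the robot, y to its left, z up, the work surface at z = 0. Lengths are in m, angles in rad, forces in N, time in s.
With the tool pointing down it reaches from about 0.425 to 0.875 m from the base axis. Payload 4.7 kg.
Tool frame: the origin (TCP) lies on the centre line of the jaws, within the pads' length; the fingertips stand ahead of it and the grasp point (between the pads) lies 2 mm behind it (nose_length is the z of the fingertips in the tool frame, in m); z points along the fingers, y is the line along which they close (so a half turn about z gives the same grasp; the last joint's range is limited). The gripper opens to 87 mm and grips with 3 to 60 N. Pads are 19 mm wide; open, the fingers measure 117 mm over their backs; the gripper's body (75 mm by 190 mm) begins 51 mm behind the grasp point.
Start: joints at [1.146, 0.321, -0.07, 1.45, 0.023, 1.371, -0.057], TCP at [0.276, -0.588, 0.24] pointing down, gripper open.
Joint ranges: [-2.86, 2.86], [-0.3, 2.09], [-1.38, 1.24], [0.06, 2.45], [-1.56, 4.7], [0.09, 2.05], [-2.69, 2.69]. Speed limits (rad/s): [2.57, 2.57, 3.14, 3.14, 3.14, 3.14, 3.14].

## Interface

Orientations are given as a rotation vector (axis times angle).
In Python, from bench import * gives the robot as it stands.
- The arm moves only by the tool send_rows, never from a script. Its arguments are lists of equal length, an entry for each row: "xyz": the shift along the tool's x, y, z in mm, a list of three; "dr": the turn, a rotation vector about the tool's x, y, z in rad, a list of three. A call has exactly 10 rows; each row is the pose to reach, as a shift and turn from the pose commanded when the call began, along the tool's axes at that moment; what a row does not reach only later rows make up. A row lasts 1/12 s, in which the tool goes at most 41.7 mm and 7.16 degrees, less where a joint would pass 70% of its speed; a pose out of reach is approached as far as the arm can. A call with a gripper value outside its range is refused whole. "jaw" is the finger opening in mm, from 0 to 87, set as the call begins (left out, the last holds). The fingers move at their own pace and stop on an object; "grip_force" is the grip in N (left out, the last holds). Time passes only in rows, so rows that repeat a pose let the fingers close, or fill a call up. It gives the time, the measured TCP pose, the force, the opening and the grip force at its end, in the units of the state.
- get_state(): the state, without advancing time (a new reading comes with each control period).
- get_image(name): name is "side" or "top" or "wrist"; returns the picture (420x560x3 uint8, red, green, blue); there is no depth.
- calibration(name): a dict with "vfov" (degrees; the focal length in pixels is half the picture's height over the tangent of half this angle, whatever the lens; pixels are square), "cx", "cy" (the principal point, pixels), "k1" (the pictures are not rectified: a ray, as slopes to the right and down, at radius r is drawn at 1 + k1 r^2 times it, then the intrinsics apply), "rvec" (rotation vector, rad) and "tvec" (3), from world to camera coordinates, as OpenCV has them; the wrist camera has in their place "hand_eye" (4x4, takes a point from camera to tool coordinates, whose origin is the TCP and whose axes are the flange's). Camera axes: x right, y down, z forward; pixel columns grow to the right and rows downward; lengths in m; the calibration is good to about 2 mm. A picture is of the moment at which its call begins: read the wrist's pose just before it. calibration takes no time and is no camera call.
- close_job(): hands the job in; it is judged then, once.
The state is a dict: "time": time; "joint_positions": joint angles; "qd": joint speeds; "joint_torque": joint torques, N m; "position": TCP position; "tool_rot": TCP orientation; "ft_force": force on the tool from outside, world axes, zero at the start; "torque": the same for the moment, N m; "grip_width": opening from 0.0 (shut) to 1.0 (fully open); "grip_force": force on a finger pad.
Only numpy, scipy, OpenCV 4.12 (cv2) and the standard library are available. Lean on these libraries where they do the work, as an engineer would, in place of code of your own. Each camera call takes 0.05 s, during which the arm holds its last target. There are 200 camera calls.

## Working session

There is one attempt and no reset: what is moved stays moved. The work goes in short steps, Python scripts to look and compute and a tool call to move; the robot and the scene stay as the last step left them, time stands still between calls to the robot, and variables do not carry over. Pictures are saved under pics/ and viewed, at most 14 in all, crops included, and the job is handed in when it is done.

Besides the shell and the picture viewer there is one more tool, called as name(argument=value, ...) on one line, values as JSON. send_rows: Moves the arm, as the interface text tells. Its arguments: {"type":"object","properties":{"xyz":{"type":"array"},"dr":{"type":"array"},"jaw":{"type":"number"},"grip_force":{"type":"number"}},"required":["xyz","dr"]}

```bash
mkdir -p pics; ls; python3 - <<'E'
from bench import *
import cv2,numpy as np
s=get_state();print(s)
for n in("top","side","wrist"):
    im=get_image(n);cv2.imwrite(f"pics/{n}0.png",im[:,:,::-1]);c=calibration(n);print(n,c)
try: print(nose_length)
except Exception as e: print(e)
E
```

```text
pics
{'time': 0.0, 'joint_positions': array([ 1.14606186,  0.32185823, -0.07009278,  1.45169831,  0.02263315,
        1.37078528, -0.05687635]), 'qd': array([ 0.00081221, -0.00102854,  0.0002333 , -0.00086257, -0.00059219,
       -0.00019082,  0.00105196]), 'joint_torque': array([-8.51415225e-04, -4.91293252e+01, -4.04530624e-01, -3.12525594e+01,
       -6.39201910e-02,  4.37994674e-02,  1.76368476e-04]), 'position': array([ 0.27590066, -0.58795564,  0.23842698]), 'tool_rot': array([-3.06440991e+00, -6.83497647e-01,  8.65769550e-04]), 'ft_force': array([-1.07361593,  0.44849881,  0.16851619]), 'torque': array([-0.00393135, -0.0421302 ,  0.00875498]), 'grip_force': 0.0, 'grip_width': 1.0041947603369903}
top {'vfov': 54.81227343661578, 'cx': 277.60942757468064, 'cy': 207.04700415976515, 'k1': -0.02039384372666901, 'rvec': array([ 2.15589599, -2.10392058,  0.22359333]), 'tvec': array([-0.0894789 ,  0.5365922 ,  0.81223789])}
side {'vfov': 51.64972693800571, 'cx': 281.8718069726633, 'cy': 208.40600262413, 'k1': -0.12366501255727573, 'rvec': array([ 2.25248251, -0.10824069,  0.031731  ]), 'tvec': array([-0.51819156,  0.0483603 ,  1.17835814])}
wrist {'vfov': 62.64633189355209, 'cx': 275.55402153769097, 'cy': 213.83834708197213, 'k1': -0.057757956045189296, 'hand_eye': array([[-1.27944304e-03, -9.65132975e-01, -2.61756956e-01,
         7.11708183e-02],
       [ 9.99998812e-01, -1.00989751e-03, -1.16427140e-03,
        -4.32060600e-04],
       [ 8.59329021e-04, -2.61758135e-01,  9.65133121e-01,
        -1.44607644e-01],
       [ 0.00000000e+00,  0.00000000e+00,  0.00000000e+00,
         1.00000000e+00]])}
0.017
```

View pics/top0.png

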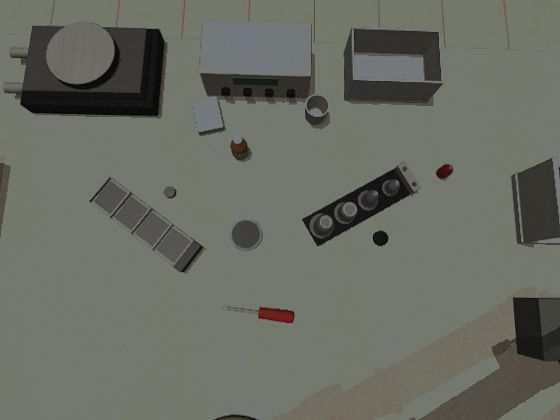

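View pics/side0.png

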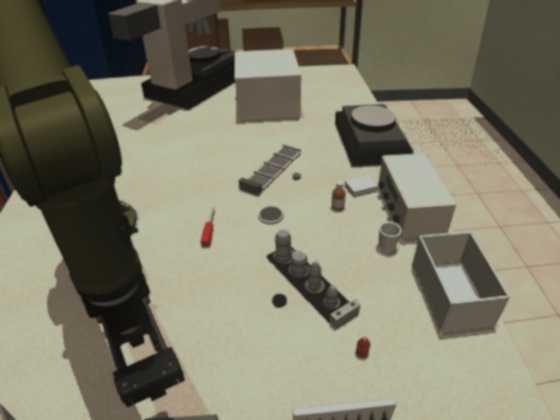

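The top view shows the black rack at about (362,205) with its steel end block at (409,177). The lenses sit at (391,187), (369,200), (346,211) and (322,224). The tray runs from (110,195) to (187,258), with the dark end block at (187,258). The red look-alike lens is at (445,171). I'll confirm with an enlarged crop and measure.

```bash
cat > h.py <<'E'
from bench import *
import cv2,numpy as np
from scipy.spatial.transform import Rotation as R
def K(c):
    f=210/np.tan(np.radians(c["vfov"]/2)); return np.array([[f,0,c["cx"]],[0,f,c["cy"]],[0,0,1.]])
def D(c): return np.array([c["k1"],0,0,0.])
def ext(n,s=None):  # camera->world R, origin
    c=calibration(n)
    if n=="wrist":
        T=np.eye(4);T[:3,:3]=R.from_rotvec(s["tool_rot"]).as_matrix();T[:3,3]=s["position"];T=T@c["hand_eye"]
        return c,T[:3,:3],T[:3,3]
    r=R.from_rotvec(c["rvec"]).as_matrix().T
    return c,r,-r@c["tvec"]
def cast(n,px,z,s=None):
    c,r,o=ext(n,s)
    x=np.asarray(px,float).reshape(-1,2)
    f=K(c)[0,0]; d=(x-[c["cx"],c["cy"]])/f; u=d.copy()
    for _ in range(20): u=d/(1+c["k1"]*(u**2).sum(1,keepdims=True))
    w=np.c_[u,np.ones(len(u))]@r.T
    return o+w*((z-o[2])/w[:,2])[:,None]
def proj(n,P,s=None):
    c,r,o=ext(n,s); q=(np.asarray(P,float).reshape(-1,3)-o)@r
    return cv2.projectPoints(q,np.zeros(3),np.zeros(3),K(c),D(c))[0].reshape(-1,2)
E
python3 - <<'E'
from h import *
t=cv2.imread("pics/top0.png");s=cv2.imread("pics/side0.png")
a=cv2.resize(t[155:275,290:470],None,fx=4,fy=4,interpolation=cv2.INTER_CUBIC)[:, :]
a=cv2.resize(t[155:255,295:460],(660,400),interpolation=cv2.INTER_CUBIC)
cv2.imwrite("pics/c1.png",cv2.convertScaleAbs(a,alpha=1.6))
b=cv2.resize(t[170:280,80:210],(650,550),interpolation=cv2.INTER_CUBIC)
cv2.imwrite("pics/c2.png",cv2.convertScaleAbs(b,alpha=1.6))
print(cast("top",[[391,187],[369,200],[346,211],[322,224],[409,177],[445,171],[380,238],[246,235]],.03).round(3))
print(cast("top",[[110,195],[187,258],[150,222]],.01).round(3))
print(ext("top")[2],ext("side")[2])
E
```

```text
[[ 0.595 -0.328  0.03 ]
 [ 0.564 -0.278  0.03 ]
 [ 0.538 -0.227  0.03 ]
 [ 0.508 -0.174  0.03 ]
 [ 0.619 -0.37   0.03 ]
 [ 0.636 -0.453  0.03 ]
 [ 0.48  -0.301  0.03 ]
 [ 0.48  -0.01   0.03 ]]
[[0.564 0.299 0.01 ]
 [0.428 0.118 0.01 ]
 [0.506 0.205 0.01 ]]
[ 0.3749953  -0.06198388  0.90066896] [ 0.44849074 -0.92626454  0.77477686]
```

View pics/c1.png

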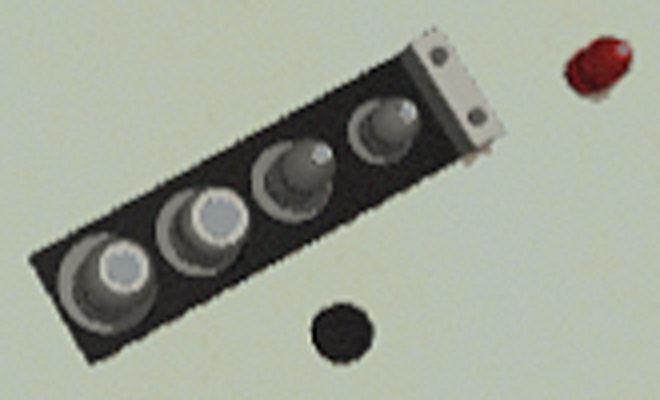

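View pics/c2.png

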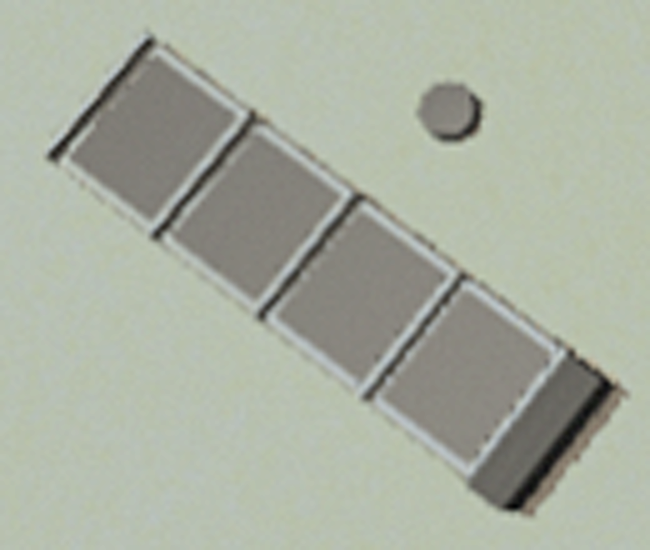

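Confirmed. From the steel end block outward, the rack holds short_thin (small nose, smallest pad), long_thin, short_thick, then long_thick. The red one at (445,171) lies off the rack and is not meant. The tray's end block is at the lower right, around crop (540,430). Next I'll measure both racks by masks.

```bash
python3 - <<'E'
from h import *
im=cv2.imread("pics/top0.png")
c1=lambda u,v:((u+.5)/4-.5+295,(v+.5)/4-.5+155)
c2=lambda u,v:((u+.5)/5-.5+80,(v+.5)/5-.5+170)
nose=[c1(405,108),c1(321,153),c1(220,216),c1(125,267)]
zs=[.064,.088,.064,.088]
L=np.array([cast("top",p,z)[0] for p,z in zip(nose,zs)])
print("lens axis from noses",L.round(4).tolist(), np.linalg.norm(np.diff(L[:,:2],axis=0),axis=1).round(4))
# rack black mask: corners away from block
hull=lambda m:cv2.convexHull(max(cv2.findContours(m,0,1)[0],key=cv2.contourArea))
m=((im.max(2)<45)*255).astype(np.uint8); w=np.zeros_like(m); w[160:250,298:425]=m[160:250,298:425]
n,lab,st,ce=cv2.connectedComponentsWithStats(w); 
k=1+np.argmax(st[1:,4]); print(st[k])
h=hull(((lab==k)*255).astype(np.uint8)); box=cv2.boxPoints(cv2.minAreaRect(h)); print("rack box",box.round(1).tolist()); B=cast("top",box,.010); print(B.round(4).tolist())
# pads' far-side and tray wall line crossings (manual crop px)
pr=cast("top",[c1(32,258),c1(92,362)],.010);print("rack free end",pr.round(4).tolist())
# tray: walls tops z=.02: end wall corners & block-side
tw=cast("top",[c2(150,38),c2(52,156),c2(252,115),c2(156,234),c2(358,195),c2(262,316),c2(462,272),c2(367,396)],.020)
mid=(tw[0::2]+tw[1::2])/2;print("tray walls mid",mid.round(4).tolist(),"len",np.linalg.norm(tw[0::2]-tw[1::2],axis=1).round(4))
E
```

```text
lens axis from noses [[0.5986, -0.3289, 0.064], [0.5669, -0.2765, 0.088], [0.537, -0.2283, 0.064], [0.5046, -0.1747, 0.088]] [0.0612 0.0567 0.0627]
[ 303  167  111   79 2177]
rack box [[302.1000061035156, 219.0], [398.29998779296875, 165.60000610351562], [413.20001220703125, 192.39999389648438], [317.0, 245.89999389648438]]
[[0.521, -0.1324, 0.01], [0.6514, -0.3531, 0.01], [0.5888, -0.3852, 0.01], [0.4619, -0.1659, 0.01]]
rack free end [[0.5208, -0.1335, 0.01], [0.4636, -0.1672, 0.01]]
tray walls mid [[0.5753, 0.3189, 0.02], [0.5415, 0.2698, 0.02], [0.5066, 0.2201, 0.02], [0.4733, 0.1719, 0.02]] len [0.0666 0.066  0.0662 0.0665]
```

```bash
python3 - <<'E'
from h import *
im=cv2.imread("pics/side0.png")
L=[[.5986,-.3289,.064],[.5669,-.2765,.088],[.537,-.2283,.064],[.5046,-.1747,.088]]
d=np.array([-.570,-.821]);o=np.array([.5071,.2206]);p=np.array([-d[1],d[0]])
W=[[*(o+d*y+p*x),.02] for y in(-.12,-.06,0,.06,.124) for x in(-.035,.035)]
f=4
def drw(x0,y0,x1,y1,P,n):
    c=cv2.convertScaleAbs(cv2.resize(im[y0:y1,x0:x1],None,fx=f,fy=f,interpolation=cv2.INTER_CUBIC),alpha=1.5)
    for q in proj("side",P): 
        cv2.circle(c,tuple(int(v) for v in ((q-[x0,y0]+.5)*f)),3,(0,0,255),1)
    return c
a=drw(225,135,325,200,W,"t");b=drw(255,220,375,330,L,"l")
h=max(a.shape[0],b.shape[0])
a=cv2.copyMakeBorder(a,0,h-a.shape[0],0,0,0);b=cv2.copyMakeBorder(b,0,h-b.shape[0],0,0,0)
o=np.hstack([a,b]);o=cv2.resize(o,None,fx=min(1,800/o.shape[1]),fy=min(1,800/o.shape[1]));cv2.imwrite("pics/c3.png",o);print(o.shape)
E
```

```text
(400, 800, 3)
```

View pics/c3.png

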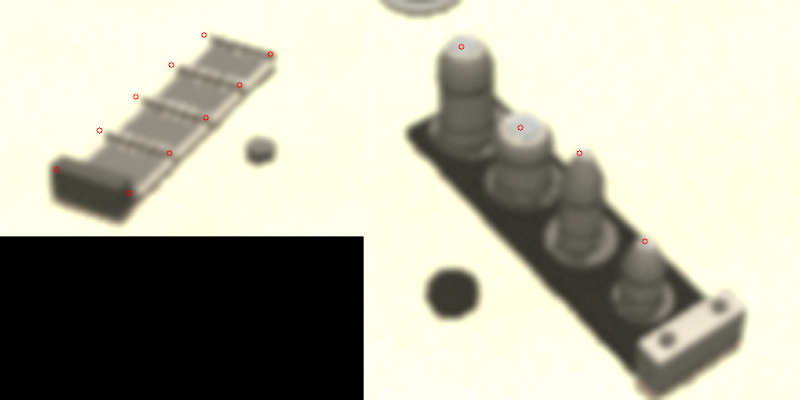

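Lens axes agree in both views. The tray prediction sits about 1–2 mm off across, so I've nudged it. Now I'll set up the move helper.

```bash
cat > go.py <<'E'
import sys
from h import *
# usage: go.py x y z yawdeg(tool y axis)
def delta(p,yaw,s):
    T=R.from_rotvec(s["tool_rot"]); a=np.radians(yaw); y=np.array([np.cos(a),np.sin(a),0]); z=np.array([0,0,-1.]); x=np.cross(y,z)
    G=R.from_matrix(np.c_[x,y,z])
    return T.inv().apply(np.array(p)-s["position"])*1000,(T.inv()*G).as_rotvec()
s=get_state(); v=list(map(float,sys.argv[1:]))
d,r=delta(v[:3],v[3],s); print("t",round(s["time"],2),"pos",s["position"].round(4),"xyz",d.round(1),"dr",r.round(3),"F",s["ft_force"].round(1),"w",round(s["grip_width"]*87,1))
E
python3 go.py .5986 -.3289 .16 30.7
```

```text
t 0.15 pos [ 0.276  -0.5881  0.2387] xyz [402.2 -97.5  78.8] dr [-1.000e-03 -1.000e-03 -1.668e+00] F [-0.4  0.4  0.3] w 86.8
```

send_rows(xyz=[[20,-5,4],[60,-15,12],[100,-25,20],[140,-35,28],[180,-45,36],[220,-55,44],[260,-65,52],[300,-75,60],[340,-85,68],[370,-92,74]], dr=[[0,0,-0.1],[0,0,-0.2],[0,0,-0.3],[0,0,-0.42],[0,0,-0.54],[0,0,-0.66],[0,0,-0.78],[0,0,-0.9],[0,0,-1.02],[0,0,-1.14]], jaw=87)

```text
time: 0.98
position: [0.5741, -0.3446, 0.1647]
tool_rot: [-2.203, -2.239, -0.002]
ft_force: [-0.1, 0.2, -0.5]
grip_width: 1.002
grip_force: 0.0
```

```bash
python3 go.py .5986 -.3289 .16 30.7
```

```text
t 0.98 pos [ 0.5741 -0.3446  0.1647] xyz [15.3 24.8  4.7] dr [ 0.001 -0.001 -0.52 ] F [-0.1  0.2 -0.5] w 87.2
```

send_rows(xyz=[[3,5,1],[7,11,2],[11,17,3],[14,22,4],[15.3,24.8,4.7],[15.3,24.8,4.7],[15.3,24.8,4.7],[15.3,24.8,4.7],[15.3,24.8,4.7],[15.3,24.8,4.7]], dr=[[0,0,-0.1],[0,0,-0.2],[0,0,-0.3],[0,0,-0.4],[0,0,-0.48],[0,0,-0.52],[0,0,-0.52],[0,0,-0.52],[0,0,-0.52],[0,0,-0.52]])

```text
time: 1.82
position: [0.5965, -0.3327, 0.1608]
tool_rot: [-1.566, -2.723, 0.0]
ft_force: [0.1, 0.1, -0.1]
grip_width: 0.998
grip_force: 0.0
```

```bash
python3 - <<'E'
from h import *
s=get_state();im=get_image("wrist")[:,:,::-1].copy();cv2.imwrite("pics/w1r.png",im)
L=[[.5986,-.3289,.064],[.5669,-.2765,.088],[.537,-.2283,.064],[.5046,-.1747,.088]]
for q in proj("wrist",L,s):
    print(q.round(1)); cv2.circle(im,tuple(int(v) for v in q),3,(0,0,255),1)
cv2.imwrite("pics/w1.png",im)
E
python3 go.py .5986 -.3289 .036 30.7
```

```text
[281.1 219.7]
[280.3 135.1]
[277.5  44.8]
[275.8 -83.6]
t 1.87 pos [ 0.5965 -0.3327  0.1609] xyz [  2.2   3.7 124.9] dr [-0.     0.    -0.009] F [0.4 0.8 0.1] w 87.3
```

View pics/w1.png

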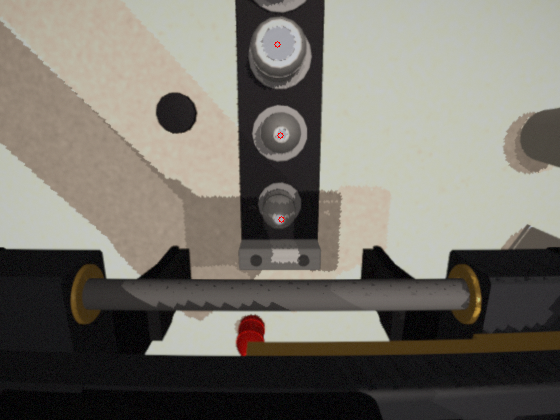

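The wrist view shows the predicted nose points on the lenses: short_thin (281,219), long_thin (280,135), short_thick (278,45). Descending on short_thin.

send_rows(xyz=[[1,2,10],[2,3.7,30],[2.2,3.7,50],[2.2,3.7,70],[2.2,3.7,88],[2.2,3.7,103],[2.2,3.7,114],[2.2,3.7,121],[2.2,3.7,125],[2.2,3.7,125]], dr=[[0,0,0],[0,0,0],[0,0,0],[0,0,0],[0,0,0],[0,0,0],[0,0,0],[0,0,0],[0,0,0],[0,0,0]])

```text
time: 2.7
position: [0.5986, -0.3285, 0.0352]
tool_rot: [-1.564, -2.724, -0.0]
ft_force: [-0.4, 0.1, -0.0]
grip_width: 0.999
grip_force: 0.0
```

send_rows(xyz=[[0,0,0],[0,0,0],[0,0,0],[0,0,0],[0,0,0],[0,0,0],[0,0,0],[0,0,0],[0,0,0],[0,0,0]], dr=[[0,0,0],[0,0,0],[0,0,0],[0,0,0],[0,0,0],[0,0,0],[0,0,0],[0,0,0],[0,0,0],[0,0,0]], jaw=15, grip_force=25)

```text
time: 3.53
position: [0.5987, -0.3287, 0.0358]
tool_rot: [-1.565, -2.724, 0.0]
ft_force: [0.6, -0.1, -0.1]
grip_width: 0.328
grip_force: 0.1
```

send_rows(xyz=[[0,0,0],[0,0,0],[0,0,0],[0,0,0],[0,0,-2],[0,0,-5],[0,0,-10],[0,0,-17],[0,0,-25],[0,0,-30]], dr=[[0,0,0],[0,0,0],[0,0,0],[0,0,0],[0,0,0],[0,0,0],[0,0,0],[0,0,0],[0,0,0],[0,0,0]])

```text
time: 4.37
position: [0.5995, -0.329, 0.0676]
tool_rot: [1.564, 2.722, -0.0]
ft_force: [-0.6, -0.1, -0.1]
grip_width: 0.291
grip_force: 25.0
```

```bash
python3 go.py .5584 .2945 .16 -34.8;  python3 go.py .58 -.02 .18 -1
```

```text
t 4.37 pos [ 0.5995 -0.329   0.0676] xyz [559.1 278.7 -93.1] dr [2.000e-03 1.000e-03 1.135e+00] F [-0.6 -0.1 -0.1] w 25.3
t 4.37 pos [ 0.5995 -0.329   0.0676] xyz [ 276.5  139.  -112.7] dr [0.001 0.001 0.545] F [-0.6 -0.1 -0.1] w 25.3
```

send_rows(xyz=[[0,0,-20],[0,0,-55],[5,2,-90],[25,12,-112],[56,28,-112],[92,46,-112],[128,64,-112],[164,82,-112],[200,100,-112],[236,118,-112]], dr=[[0,0,0],[0,0,0],[0,0,0.02],[0,0,0.08],[0,0,0.15],[0,0,0.22],[0,0,0.29],[0,0,0.37],[0,0,0.45],[0,0,0.53]])

```text
time: 5.2
position: [0.5815, -0.0635, 0.1789]
tool_rot: [2.227, 2.214, 0.001]
ft_force: [1.3, -0.2, -1.0]
grip_width: 0.29
grip_force: 25.0
```

```bash
python3 go.py .5584 .2945 .14 -34.8
```

```text
t 5.2 pos [ 0.5815 -0.0635  0.1789] xyz [357.9 -25.3  38.6] dr [0.002 0.    0.601] F [ 1.3 -0.2 -1. ] w 25.2
```

send_rows(xyz=[[36,-2.5,0],[73,-5,2],[110,-7.5,6],[147,-10,10],[184,-13,14],[221,-15.5,18],[258,-18,24],[295,-21,30],[325,-23,35],[345,-25,38]], dr=[[0,0,0.06],[0,0,0.13],[0,0,0.2],[0,0,0.27],[0,0,0.34],[0,0,0.41],[0,0,0.48],[0,0,0.54],[0,0,0.58],[0,0,0.59]])

```text
time: 6.03
position: [0.5559, 0.2842, 0.1402]
tool_rot: [-2.77, -1.479, -0.002]
ft_force: [1.0, -0.0, -0.7]
grip_width: 0.287
grip_force: 25.0
```

send_rows(xyz=[[0,0,0],[0,0,0],[0,0,0],[0,0,0],[0,0,0],[0,0,0],[0,0,0],[0,0,0],[0,0,0],[0,0,0]], dr=[[0,0,0],[0,0,0],[0,0,0],[0,0,0],[0,0,0],[0,0,0],[0,0,0],[0,0,0],[0,0,0],[0,0,0]])

```text
time: 6.87
position: [0.5575, 0.2796, 0.1398]
tool_rot: [2.773, 1.477, -0.0]
ft_force: [0.6, -1.2, -0.1]
grip_width: 0.292
grip_force: 25.0
```

```bash
python3 - <<'E'
from h import *
s=get_state();im=get_image("wrist")[:,:,::-1].copy();cv2.imwrite("pics/w2r.png",im)
d=np.radians(-124.8);d=np.array([np.cos(d),np.sin(d)]);o=np.array([.5083,.2197]);p=np.array([-d[1],d[0]])
P=[[*(o+d*y),.01] for y in(-.09,-.03,.03,.09)]+[[*(o+d*y+p*x),.02] for y in(-.12,-.06,0,.06) for x in(-.035,.035)]
print(P[:4])
for q in proj("wrist",P,s): cv2.circle(im,tuple(int(v) for v in q),3,(0,0,255),1)
cv2.imwrite("pics/w2.png",im)
E
python3 go.py .5596 .2936 .0345 -34.8
```

```text
[[np.float64(0.5596642210915989), np.float64(0.2936034288220334), 0.01], [np.float64(0.525421407030533), np.float64(0.24433447627401114), 0.01], [np.float64(0.49117859296946703), np.float64(0.19506552372598887), 0.01], [np.float64(0.45693577890840115), np.float64(0.14579657117796663), 0.01]]
t 6.92 pos [0.5575 0.2796 0.1398] xyz [ 12.8  -6.  105.3] dr [0.    0.    0.015] F [-0.6 -0.2 -1.3] w 25.4
```

View pics/w2.png

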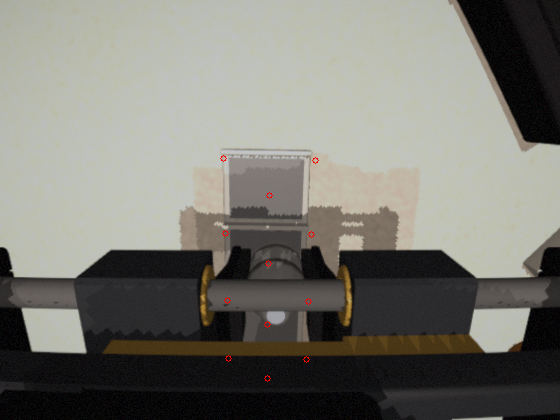

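```bash
python3 - <<'E'
from h import *
a=cv2.imread("pics/w2r.png")[140:245,205:330];a=cv2.convertScaleAbs(cv2.resize(a,None,fx=5,fy=5,interpolation=cv2.INTER_CUBIC),alpha=1.8)
cv2.imwrite("pics/c4.png",a)
E
```

```text
(no output)
```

View pics/c4.png

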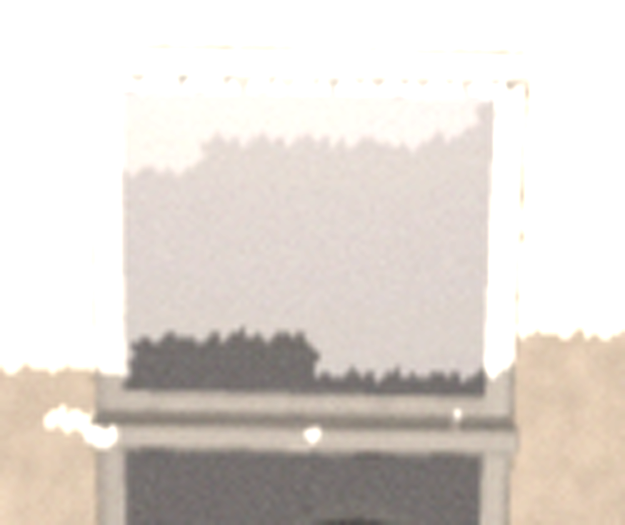

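The wall-2 top is at row 228 against 235 predicted, and its centre at column 266 against 268. In the top view I had clicked the walls' shaded faces rather than their tops. The tray therefore lies about 5 mm further outward than I had it, and I've corrected its origin to (0.510, 0.2247).

```bash
python3 go.py .5613 .2986 .034 -34.8
```

```text
t 6.92 pos [0.5575 0.2796 0.1398] xyz [ 17.9  -7.4 105.8] dr [0.    0.    0.015] F [-0.6 -0.2 -1.3] w 25.4
```

send_rows(xyz=[[6,-3,4],[13,-6,14],[18,-7.5,30],[18,-7.5,48],[18,-7.5,65],[18,-7.5,80],[18,-7.5,91],[18,-7.5,98],[18,-7.5,102],[18,-7.5,105]], dr=[[0,0,0.01],[0,0,0.015],[0,0,0.015],[0,0,0.015],[0,0,0.015],[0,0,0.015],[0,0,0.015],[0,0,0.015],[0,0,0.015],[0,0,0.015]])

```text
time: 7.75
position: [0.5613, 0.299, 0.0344]
tool_rot: [-2.784, -1.456, 0.0]
ft_force: [0.0, 0.0, -0.1]
grip_width: 0.285
grip_force: 25.0
```

send_rows(xyz=[[0,0,0],[0,0,0],[0,0,0.3],[0,0,0.6],[0,0,0.9],[0,0,1.2],[0,0,1.5],[0,0,1.8],[0,0,1.8],[0,0,1.8]], dr=[[0,0,0],[0,0,0],[0,0,0],[0,0,0],[0,0,0],[0,0,0],[0,0,0],[0,0,0],[0,0,0],[0,0,0]])

```text
time: 8.58
position: [0.5612, 0.2988, 0.033]
tool_rot: [2.784, 1.456, -0.0]
ft_force: [-0.0, 0.3, -1.3]
grip_width: 0.291
grip_force: 25.0
```

send_rows(xyz=[[0,0,0.2],[0,0,0.4],[0,0,0.6],[0,0,0.8],[0,0,1.0],[0,0,1.2],[0,0,1.4],[0,0,1.4],[0,0,1.4],[0,0,1.4]], dr=[[0,0,0],[0,0,0],[0,0,0],[0,0,0],[0,0,0],[0,0,0],[0,0,0],[0,0,0],[0,0,0],[0,0,0]])

```text
time: 9.42
position: [0.5613, 0.2988, 0.0318]
tool_rot: [2.784, 1.456, -0.0]
ft_force: [-1.7, 0.1, 2.0]
grip_width: 0.286
grip_force: 25.0
```

send_rows(xyz=[[0,0,0],[0,0,0],[0,0,0],[0,0,0],[0,0,0],[0,0,0],[0,0,-5],[0,0,-15],[0,0,-35],[0,0,-60]], dr=[[0,0,0],[0,0,0],[0,0,0],[0,0,0],[0,0,0],[0,0,0],[0,0,0],[0,0,0],[0,0,0],[0,0,0]], jaw=80)

```text
time: 10.25
position: [0.5603, 0.2982, 0.0915]
tool_rot: [-2.783, -1.456, 0.004]
ft_force: [0.5, -1.5, 0.3]
grip_width: 0.897
grip_force: 0.0
```

```bash
python3 go.py .58 -.02 .18 -1; python3 - <<'E'
from h import *
s=get_state();im=get_image("wrist")[:,:,::-1].copy();cv2.imwrite("pics/w3r.png",im)
cv2.imwrite("pics/w3.png",cv2.convertScaleAbs(im,alpha=1.3))
E
```

```text
t 10.25 pos [0.5603 0.2982 0.0915] xyz [-250.4  197.5  -88.2] dr [-0.002  0.002 -0.589] F [ 0.5 -1.5  0.3] w 78.0
```

View pics/w3.png

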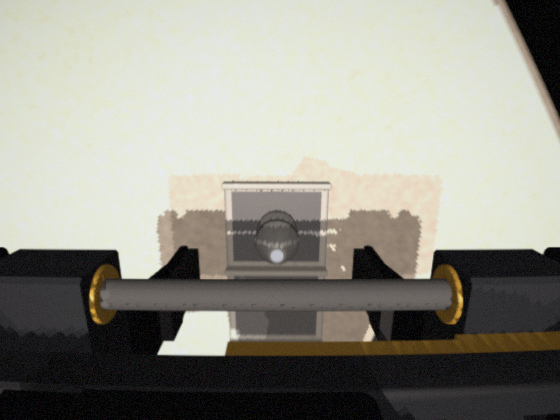

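Lens 1 stands upright and centred in its bay (lens about (277,235), bay spanning rows 185–267). On to long_thin.

send_rows(xyz=[[0,0,-20],[-8,6,-50],[-32,25,-75],[-62,49,-85],[-92,73,-85],[-122,97,-85],[-152,121,-85],[-182,145,-85],[-212,169,-85],[-242,193,-85]], dr=[[0,0,0],[0,0,-0.02],[0,0,-0.08],[0,0,-0.15],[0,0,-0.22],[0,0,-0.29],[0,0,-0.36],[0,0,-0.44],[0,0,-0.52],[0,0,-0.6]], jaw=87)

```text
time: 11.13
position: [0.582, -0.0118, 0.178]
tool_rot: [2.223, 2.217, 0.002]
ft_force: [0.8, -0.3, 0.4]
grip_width: 0.998
grip_force: 0.0
```

```bash
python3 go.py .5669 -.2765 .14 30.7
```

```text
t 11.13 pos [ 0.582  -0.0118  0.178 ] xyz [-264.7  -14.4   38.1] dr [ 0.002  0.001 -0.538] F [ 0.8 -0.3  0.4] w 86.8
```

send_rows(xyz=[[-35,-2,0],[-71,-4,2],[-107,-6,6],[-143,-8,12],[-179,-10,18],[-212,-12,26],[-238,-13,32],[-255,-14,37],[-261,-14,38],[-261,-14,38]], dr=[[0,0,-0.07],[0,0,-0.14],[0,0,-0.21],[0,0,-0.28],[0,0,-0.36],[0,0,-0.44],[0,0,-0.5],[0,0,-0.53],[0,0,-0.53],[0,0,-0.53]])

```text
time: 11.97
position: [0.5655, -0.2729, 0.1388]
tool_rot: [1.577, 2.717, -0.0]
ft_force: [-0.7, 0.3, 0.4]
grip_width: 1.003
grip_force: 0.0
```

```bash
python3 go.py .5669 -.2765 .044 30.7
```

```text
t 11.97 pos [ 0.5655 -0.2729  0.1388] xyz [-3.8 -0.5 94.8] dr [-0.     0.    -0.017] F [-0.7  0.3  0.4] w 87.3
```

send_rows(xyz=[[-2,0,10],[-3.8,-0.5,27],[-3.8,-0.5,46],[-3.8,-0.5,63],[-3.8,-0.5,77],[-3.8,-0.5,86],[-3.8,-0.5,92],[-3.8,-0.5,95],[-3.8,-0.5,95],[-3.8,-0.5,95]], dr=[[0,0,-0.01],[0,0,-0.017],[0,0,-0.017],[0,0,-0.017],[0,0,-0.017],[0,0,-0.017],[0,0,-0.017],[0,0,-0.017],[0,0,-0.017],[0,0,-0.017]])

```text
time: 12.8
position: [0.568, -0.2746, 0.0443]
tool_rot: [1.548, 2.733, 0.0]
ft_force: [-0.2, -0.7, 0.3]
grip_width: 0.994
grip_force: 0.0
```

send_rows(xyz=[[0,0,0],[0,0,0],[0,0,0],[0,0,0],[0,0,0],[0,0,0],[0,0,0],[0,0,0],[0,0,0],[0,0,0]], dr=[[0,0,0],[0,0,0],[0,0,0],[0,0,0],[0,0,0],[0,0,0],[0,0,0],[0,0,0],[0,0,0],[0,0,0]], jaw=15, grip_force=25)

```text
time: 13.63
position: [0.5674, -0.2746, 0.0436]
tool_rot: [-1.548, -2.733, 0.0]
ft_force: [0.3, 0.1, 0.2]
grip_width: 0.326
grip_force: 0.2
```

send_rows(xyz=[[0,0,0],[0,0,0],[0,0,0],[0,0,0],[0,0,-2],[0,0,-5],[0,0,-10],[0,0,-17],[0,0,-25],[0,0,-30]], dr=[[0,0,0],[0,0,0],[0,0,0],[0,0,0],[0,0,0],[0,0,0],[0,0,0],[0,0,0],[0,0,0],[0,0,0]])

```text
time: 14.47
position: [0.5681, -0.2747, 0.0753]
tool_rot: [1.547, 2.732, 0.0]
ft_force: [0.2, -0.5, -0.2]
grip_width: 0.316
grip_force: 25.0
```

```bash
python3 go.py .58 -.02 .18 -1
```

```text
t 14.47 pos [ 0.5681 -0.2747  0.0753] xyz [ 212.2  141.3 -104.9] dr [0.001 0.001 0.558] F [ 0.2 -0.5 -0.2] w 27.5
```

send_rows(xyz=[[0,0,-20],[0,0,-55],[5,3,-88],[25,16,-105],[52,34,-105],[80,53,-105],[108,72,-105],[136,91,-105],[164,110,-105],[192,129,-105]], dr=[[0,0,0],[0,0,0],[0,0,0.03],[0,0,0.1],[0,0,0.17],[0,0,0.24],[0,0,0.32],[0,0,0.4],[0,0,0.48],[0,0,0.55]])

```text
time: 15.3
position: [0.5793, -0.0419, 0.1796]
tool_rot: [2.236, 2.205, 0.001]
ft_force: [1.5, -0.8, -0.8]
grip_width: 0.311
grip_force: 25.0
```

```bash
python3 go.py .5270 .2493 .15 -34.8
```

```text
t 15.3 pos [ 0.5793 -0.0419  0.1796] xyz [290.5 -56.4  29.3] dr [0.001 0.    0.593] F [ 1.5 -0.8 -0.8] w 27.0
```

send_rows(xyz=[[32,-6,0],[66,-13,2],[100,-19,5],[134,-26,9],[168,-33,13],[202,-39,18],[235,-46,23],[265,-52,27],[285,-56,29],[290,-57,29]], dr=[[0,0,0.06],[0,0,0.13],[0,0,0.2],[0,0,0.27],[0,0,0.34],[0,0,0.42],[0,0,0.49],[0,0,0.55],[0,0,0.59],[0,0,0.6]])

```text
time: 16.13
position: [0.523, 0.2524, 0.1501]
tool_rot: [-2.78, -1.458, -0.001]
ft_force: [-0.3, 0.1, -0.8]
grip_width: 0.313
grip_force: 25.0
```

send_rows(xyz=[[0,0,0],[0,0,10],[0,0,20],[0,0,30],[0,0,40],[0,0,45],[0,0,50],[0,0,50],[0,0,50],[0,0,50]], dr=[[0,0,0],[0,0,0],[0,0,0],[0,0,0],[0,0,0],[0,0,0],[0,0,0],[0,0,0],[0,0,0],[0,0,0]])

```text
time: 16.97
position: [0.5255, 0.2473, 0.1]
tool_rot: [2.786, 1.452, 0.001]
ft_force: [-0.6, 0.9, -0.3]
grip_width: 0.313
grip_force: 25.0
```

```bash
python3 go.py .5270 .2493 .042 -34.8
```

```text
t 16.97 pos [0.5255 0.2473 0.1   ] xyz [ 2.5 -0.  58. ] dr [ 0.    -0.001 -0.003] F [-0.6  0.9 -0.3] w 27.2
```

send_rows(xyz=[[2,0,5],[4,0,15],[4,0,26],[4,0,36],[4,0,44],[4,0,50],[4,0,54],[4,0,57],[4,0,58],[4,0,58]], dr=[[0,0,0],[0,0,0],[0,0,0],[0,0,0],[0,0,0],[0,0,0],[0,0,0],[0,0,0],[0,0,0],[0,0,0]])

```text
time: 17.8
position: [0.5276, 0.2503, 0.0416]
tool_rot: [2.786, 1.452, -0.0]
ft_force: [-0.6, 1.1, -0.7]
grip_width: 0.311
grip_force: 25.0
```

send_rows(xyz=[[0,0,0],[0,0,0.3],[0,0,0.6],[0,0,0.9],[0,0,1.2],[0,0,1.5],[0,0,1.8],[0,0,1.8],[0,0,1.8],[0,0,1.8]], dr=[[0,0,0],[0,0,0],[0,0,0],[0,0,0],[0,0,0],[0,0,0],[0,0,0],[0,0,0],[0,0,0],[0,0,0]])

```text
time: 18.63
position: [0.5275, 0.2503, 0.0398]
tool_rot: [2.786, 1.452, -0.0]
ft_force: [-1.0, 0.2, -0.2]
grip_width: 0.312
grip_force: 25.0
```

send_rows(xyz=[[0,0,0.2],[0,0,0.4],[0,0,0.5],[0,0,0.5],[0,0,0.5],[0,0,0.5],[0,0,0.5],[0,0,0.5],[0,0,0.5],[0,0,0.5]], dr=[[0,0,0],[0,0,0],[0,0,0],[0,0,0],[0,0,0],[0,0,0],[0,0,0],[0,0,0],[0,0,0],[0,0,0]])

```text
time: 19.47
position: [0.5276, 0.2504, 0.0396]
tool_rot: [2.786, 1.452, 0.0]
ft_force: [-1.7, -1.4, 4.8]
grip_width: 0.311
grip_force: 25.0
```

send_rows(xyz=[[0,0,0],[0,0,0],[0,0,0],[0,0,0],[0,0,0],[0,0,0],[0,0,-5],[0,0,-15],[0,0,-35],[0,0,-60]], dr=[[0,0,0],[0,0,0],[0,0,0],[0,0,0],[0,0,0],[0,0,0],[0,0,0],[0,0,0],[0,0,0],[0,0,0]], jaw=87)

```text
time: 20.3
position: [0.5265, 0.2499, 0.0994]
tool_rot: [-2.785, -1.452, 0.004]
ft_force: [1.5, -0.7, 0.8]
grip_width: 0.96
grip_force: 0.0
```

```bash
python3 go.py .57 -.02 .18 -1
```

```text
t 20.3 pos [0.5265 0.2499 0.0994] xyz [-196.5  190.   -80.5] dr [-0.002  0.002 -0.592] F [ 1.5 -0.7  0.8] w 83.5
```

send_rows(xyz=[[0,0,-20],[0,0,-50],[-15,14,-75],[-40,39,-80],[-66,64,-80],[-92,89,-80],[-118,114,-80],[-144,139,-80],[-170,164,-80],[-196,190,-80]], dr=[[0,0,0],[0,0,0],[0,0,-0.05],[0,0,-0.12],[0,0,-0.2],[0,0,-0.28],[0,0,-0.36],[0,0,-0.44],[0,0,-0.52],[0,0,-0.6]])

```text
time: 21.13
position: [0.5711, -0.0206, 0.1807]
tool_rot: [2.226, 2.214, 0.001]
ft_force: [0.7, -0.2, 0.2]
grip_width: 1.002
grip_force: 0.0
```

```bash
python3 go.py .537 -.2283 .14 30.7
```

```text
t 21.13 pos [ 0.5711 -0.0206  0.1807] xyz [-207.8  -33.1   40.8] dr [ 0.001  0.001 -0.541] F [ 0.7 -0.2  0.2] w 87.2
```

send_rows(xyz=[[-30,-5,0],[-62,-10,2],[-94,-15,6],[-126,-20,12],[-156,-25,20],[-182,-29,29],[-200,-32,36],[-206,-33,41],[-206,-33,41],[-206,-33,41]], dr=[[0,0,-0.07],[0,0,-0.14],[0,0,-0.22],[0,0,-0.3],[0,0,-0.38],[0,0,-0.46],[0,0,-0.52],[0,0,-0.54],[0,0,-0.54],[0,0,-0.54]])

```text
time: 21.97
position: [0.5361, -0.2247, 0.139]
tool_rot: [1.564, 2.724, 0.001]
ft_force: [-0.2, 0.2, 0.3]
grip_width: 1.002
grip_force: 0.0
```

```bash
python3 go.py .537 -.2283 .036 30.7
```

```text
t 21.97 pos [ 0.5361 -0.2247  0.139 ] xyz [ -3.6  -1.1 103. ] dr [ 0.001 -0.    -0.007] F [-0.2  0.2  0.3] w 87.2
```

send_rows(xyz=[[-2,0,10],[-3,-1,28],[-3,-1,48],[-3,-1,66],[-3,-1,81],[-3,-1,92],[-3,-1,99],[-3,-1,103],[-3,-1,103],[-3,-1,103]], dr=[[0,0,0],[0,0,0],[0,0,0],[0,0,0],[0,0,0],[0,0,0],[0,0,0],[0,0,0],[0,0,0],[0,0,0]])

```text
time: 22.8
position: [0.5372, -0.2279, 0.0359]
tool_rot: [1.561, 2.725, 0.0]
ft_force: [0.5, -0.1, 1.5]
grip_width: 1.003
grip_force: 0.0
```

send_rows(xyz=[[0,0,0],[0,0,0],[0,0,0],[0,0,0],[0,0,0],[0,0,0],[0,0,0],[0,0,0],[0,0,0],[0,0,0]], dr=[[0,0,0],[0,0,0],[0,0,0],[0,0,0],[0,0,0],[0,0,0],[0,0,0],[0,0,0],[0,0,0],[0,0,0]], jaw=20, grip_force=30)

```text
time: 23.63
position: [0.5367, -0.2279, 0.0353]
tool_rot: [1.562, 2.726, 0.0]
ft_force: [0.3, 0.5, 0.8]
grip_width: 0.424
grip_force: 30.0
```

send_rows(xyz=[[0,0,0],[0,0,0],[0,0,0],[0,0,0],[0,0,-2],[0,0,-5],[0,0,-10],[0,0,-17],[0,0,-25],[0,0,-30]], dr=[[0,0,0],[0,0,0],[0,0,0],[0,0,0],[0,0,0],[0,0,0],[0,0,0],[0,0,0],[0,0,0],[0,0,0]])

```text
time: 24.47
position: [0.5372, -0.2282, 0.0669]
tool_rot: [1.561, 2.724, -0.0]
ft_force: [0.7, -0.0, -0.8]
grip_width: 0.43
grip_force: 30.0
```

```bash
python3 go.py .56 -.02 .18 -1
```

```text
t 24.47 pos [ 0.5372 -0.2282  0.0669] xyz [ 167.9  125.  -113.2] dr [0.001 0.001 0.547] F [ 0.7 -0.  -0.8] w 37.4
```

send_rows(xyz=[[0,0,-20],[0,0,-55],[4,3,-90],[20,14,-112],[43,32,-112],[68,51,-112],[93,70,-112],[118,88,-112],[143,107,-112],[168,125,-112]], dr=[[0,0,0],[0,0,0],[0,0,0.03],[0,0,0.1],[0,0,0.17],[0,0,0.24],[0,0,0.32],[0,0,0.4],[0,0,0.48],[0,0,0.55]])

```text
time: 25.3
position: [0.5597, -0.0182, 0.1782]
tool_rot: [2.247, 2.194, 0.001]
ft_force: [-0.0, 0.0, -1.3]
grip_width: 0.428
grip_force: 30.0
```

```bash
python3 go.py .4928 .2001 .15 -34.8
```

```text
t 25.3 pos [ 0.5597 -0.0182  0.1782] xyz [216.7 -72.1  28. ] dr [0.001 0.    0.584] F [-0.   0.  -1.3] w 37.3
```

send_rows(xyz=[[24,-8,0],[49,-16,2],[74,-24,5],[99,-33,9],[124,-41,13],[149,-50,17],[174,-58,22],[197,-66,26],[212,-71,28],[217,-72,28]], dr=[[0,0,0.06],[0,0,0.13],[0,0,0.2],[0,0,0.27],[0,0,0.34],[0,0,0.42],[0,0,0.49],[0,0,0.55],[0,0,0.58],[0,0,0.59]])

```text
time: 26.13
position: [0.4901, 0.2021, 0.1497]
tool_rot: [-2.782, -1.457, -0.0]
ft_force: [-0.7, 1.0, -0.7]
grip_width: 0.426
grip_force: 30.0
```

send_rows(xyz=[[0,0,0],[0,0,10],[0,0,20],[0,0,30],[0,0,40],[0,0,45],[0,0,50],[0,0,50],[0,0,50],[0,0,50]], dr=[[0,0,0],[0,0,0],[0,0,0],[0,0,0],[0,0,0],[0,0,0],[0,0,0],[0,0,0],[0,0,0],[0,0,0]])

```text
time: 26.97
position: [0.4922, 0.1988, 0.0997]
tool_rot: [2.786, 1.452, 0.001]
ft_force: [0.3, -0.2, -1.7]
grip_width: 0.425
grip_force: 30.0
```

```bash
python3 go.py .4928 .2001 .0335 -34.8
```

```text
t 26.97 pos [0.4922 0.1988 0.0997] xyz [ 1.4 -0.3 66.2] dr [ 0.    -0.001 -0.003] F [ 0.3 -0.2 -1.7] w 36.9
```

send_rows(xyz=[[1,0,5],[1.5,0,16],[1.5,0,28],[1.5,0,40],[1.5,0,50],[1.5,0,57],[1.5,0,62],[1.5,0,65],[1.5,0,66],[1.5,0,66]], dr=[[0,0,0],[0,0,0],[0,0,0],[0,0,0],[0,0,0],[0,0,0],[0,0,0],[0,0,0],[0,0,0],[0,0,0]])

```text
time: 27.8
position: [0.4928, 0.2, 0.0333]
tool_rot: [-2.786, -1.452, -0.0]
ft_force: [-0.1, 0.2, 0.0]
grip_width: 0.429
grip_force: 30.0
```

send_rows(xyz=[[0,0,0],[0,0,0.3],[0,0,0.6],[0,0,0.9],[0,0,1.2],[0,0,1.5],[0,0,1.8],[0,0,1.8],[0,0,1.8],[0,0,1.8]], dr=[[0,0,0],[0,0,0],[0,0,0],[0,0,0],[0,0,0],[0,0,0],[0,0,0],[0,0,0],[0,0,0],[0,0,0]])

```text
time: 28.63
position: [0.4927, 0.1999, 0.0315]
tool_rot: [2.786, 1.452, -0.0]
ft_force: [0.4, 0.1, -1.3]
grip_width: 0.428
grip_force: 30.0
```

send_rows(xyz=[[0,0,0.2],[0,0,0.4],[0,0,0.5],[0,0,0.5],[0,0,0.5],[0,0,0.5],[0,0,0.5],[0,0,0.5],[0,0,0.5],[0,0,0.5]], dr=[[0,0,0],[0,0,0],[0,0,0],[0,0,0],[0,0,0],[0,0,0],[0,0,0],[0,0,0],[0,0,0],[0,0,0]])

```text
time: 29.47
position: [0.4928, 0.1999, 0.0313]
tool_rot: [2.786, 1.452, 0.0]
ft_force: [-2.1, -0.4, 5.7]
grip_width: 0.422
grip_force: 30.0
```

send_rows(xyz=[[0,0,0],[0,0,0],[0,0,0],[0,0,0],[0,0,0],[0,0,0],[0,0,-5],[0,0,-15],[0,0,-35],[0,0,-60]], dr=[[0,0,0],[0,0,0],[0,0,0],[0,0,0],[0,0,0],[0,0,0],[0,0,0],[0,0,0],[0,0,0],[0,0,0]], jaw=87)

```text
time: 30.3
position: [0.4916, 0.1996, 0.0912]
tool_rot: [-2.785, -1.452, 0.004]
ft_force: [-0.3, 0.2, 0.1]
grip_width: 0.983
grip_force: 0.0
```

```bash
python3 go.py .54 -.02 .18 -1
```

```text
t 30.3 pos [0.4916 0.1996 0.0912] xyz [-152.5  165.2  -88.8] dr [-0.002  0.001 -0.592] F [-0.3  0.2  0.1] w 85.5
```

send_rows(xyz=[[0,0,-20],[0,0,-50],[-10,11,-78],[-30,33,-88],[-50,54,-88],[-70,76,-88],[-91,98,-88],[-112,121,-88],[-132,143,-88],[-152,165,-88]], dr=[[0,0,0],[0,0,0],[0,0,-0.05],[0,0,-0.12],[0,0,-0.2],[0,0,-0.28],[0,0,-0.36],[0,0,-0.44],[0,0,-0.52],[0,0,-0.6]])

```text
time: 31.13
position: [0.5412, -0.0207, 0.1803]
tool_rot: [2.227, 2.214, 0.001]
ft_force: [0.3, 0.6, -0.2]
grip_width: 1.001
grip_force: 0.0
```

```bash
python3 go.py .5046 -.1747 .14 30.7
```

```text
t 31.13 pos [ 0.5412 -0.0207  0.1803] xyz [-154.2  -35.8   40.4] dr [ 0.001  0.001 -0.542] F [ 0.3  0.6 -0.2] w 87.1
```

send_rows(xyz=[[-22,-5,0],[-46,-11,2],[-70,-16,6],[-94,-22,12],[-117,-27,20],[-137,-32,29],[-149,-35,36],[-153,-36,40],[-153,-36,40],[-153,-36,40]], dr=[[0,0,-0.07],[0,0,-0.14],[0,0,-0.22],[0,0,-0.3],[0,0,-0.38],[0,0,-0.46],[0,0,-0.52],[0,0,-0.54],[0,0,-0.54],[0,0,-0.54]])

```text
time: 31.97
position: [0.5036, -0.1718, 0.1398]
tool_rot: [1.563, 2.724, 0.001]
ft_force: [0.3, 0.5, 0.0]
grip_width: 0.998
grip_force: 0.0
```

```bash
python3 go.py .5046 -.1747 .044 30.7
```

```text
t 31.97 pos [ 0.5036 -0.1718  0.1398] xyz [-3.  -0.6 95.8] dr [ 0.001  0.    -0.007] F [0.3 0.5 0. ] w 86.8
```

send_rows(xyz=[[-2,0,10],[-2.5,-0.5,27],[-2.5,-0.5,46],[-2.5,-0.5,63],[-2.5,-0.5,77],[-2.5,-0.5,86],[-2.5,-0.5,92],[-2.5,-0.5,96],[-2.5,-0.5,96],[-2.5,-0.5,96]], dr=[[0,0,0],[0,0,0],[0,0,0],[0,0,0],[0,0,0],[0,0,0],[0,0,0],[0,0,0],[0,0,0],[0,0,0]])

```text
time: 32.8
position: [0.5047, -0.1743, 0.0435]
tool_rot: [1.561, 2.725, 0.0]
ft_force: [-0.2, 0.3, -0.1]
grip_width: 0.999
grip_force: 0.0
```

send_rows(xyz=[[0,0,0],[0,0,0],[0,0,0],[0,0,0],[0,0,0],[0,0,0],[0,0,0],[0,0,0],[0,0,0],[0,0,0]], dr=[[0,0,0],[0,0,0],[0,0,0],[0,0,0],[0,0,0],[0,0,0],[0,0,0],[0,0,0],[0,0,0],[0,0,0]], jaw=20, grip_force=30)

```text
time: 33.63
position: [0.5045, -0.1742, 0.0431]
tool_rot: [1.562, 2.725, 0.0]
ft_force: [1.1, 1.1, -0.2]
grip_width: 0.427
grip_force: 30.0
```

send_rows(xyz=[[0,0,0],[0,0,0],[0,0,0],[0,0,0],[0,0,-2],[0,0,-5],[0,0,-10],[0,0,-17],[0,0,-25],[0,0,-30]], dr=[[0,0,0],[0,0,0],[0,0,0],[0,0,0],[0,0,0],[0,0,0],[0,0,0],[0,0,0],[0,0,0],[0,0,0]])

```text
time: 34.47
position: [0.5047, -0.1745, 0.0744]
tool_rot: [1.562, 2.725, -0.0]
ft_force: [-0.3, -0.7, -2.8]
grip_width: 0.429
grip_force: 30.0
```

```bash
python3 go.py .53 -.02 .18 -1
```

```text
t 34.47 pos [ 0.5047 -0.1745  0.0744] xyz [ 120.4  100.  -105.7] dr [0.001 0.001 0.547] F [-0.3 -0.7 -2.8] w 37.3
```

send_rows(xyz=[[0,0,-20],[0,0,-55],[3,2,-88],[14,12,-105],[31,26,-105],[48,40,-105],[66,55,-105],[84,70,-105],[102,85,-105],[120,100,-105]], dr=[[0,0,0],[0,0,0],[0,0,0.03],[0,0,0.1],[0,0,0.17],[0,0,0.24],[0,0,0.32],[0,0,0.4],[0,0,0.48],[0,0,0.55]])

```text
time: 35.3
position: [0.5299, -0.0191, 0.1788]
tool_rot: [2.247, 2.194, 0.0]
ft_force: [-0.0, 0.2, -3.0]
grip_width: 0.424
grip_force: 30.0
```

```bash
python3 go.py .4585 .1508 .15 -34.8
```

```text
t 35.3 pos [ 0.5299 -0.0191  0.1788] xyz [168.2 -75.4  28.6] dr [0.001 0.    0.583] F [-0.   0.2 -3. ] w 36.8
```

send_rows(xyz=[[18,-8,0],[38,-17,2],[58,-26,5],[78,-35,9],[98,-44,13],[118,-53,17],[138,-62,22],[155,-70,26],[165,-74,28],[168,-75,28]], dr=[[0,0,0.06],[0,0,0.13],[0,0,0.2],[0,0,0.27],[0,0,0.34],[0,0,0.42],[0,0,0.49],[0,0,0.55],[0,0,0.58],[0,0,0.59]])

```text
time: 36.13
position: [0.4569, 0.1516, 0.1502]
tool_rot: [-2.784, -1.456, 0.0]
ft_force: [-0.3, 0.0, -2.7]
grip_width: 0.434
grip_force: 30.0
```

send_rows(xyz=[[0,0,0],[0,0,10],[0,0,20],[0,0,30],[0,0,40],[0,0,45],[0,0,50],[0,0,50],[0,0,50],[0,0,50]], dr=[[0,0,0],[0,0,0],[0,0,0],[0,0,0],[0,0,0],[0,0,0],[0,0,0],[0,0,0],[0,0,0],[0,0,0]])

```text
time: 36.97
position: [0.4585, 0.1494, 0.1004]
tool_rot: [2.786, 1.452, 0.001]
ft_force: [-0.0, -0.4, -2.4]
grip_width: 0.43
grip_force: 30.0
```

```bash
python3 go.py .4585 .1508 .0415 -34.8
```

```text
t 36.97 pos [0.4585 0.1494 0.1004] xyz [ 1.1 -0.8 58.9] dr [ 0.    -0.    -0.003] F [-0.  -0.4 -2.4] w 37.4
```

send_rows(xyz=[[1,-0.5,5],[1,-0.8,15],[1,-0.8,26],[1,-0.8,36],[1,-0.8,44],[1,-0.8,50],[1,-0.8,54],[1,-0.8,57],[1,-0.8,59],[1,-0.8,59]], dr=[[0,0,0],[0,0,0],[0,0,0],[0,0,0],[0,0,0],[0,0,0],[0,0,0],[0,0,0],[0,0,0],[0,0,0]])

```text
time: 37.8
position: [0.4581, 0.1505, 0.0408]
tool_rot: [-2.786, -1.452, 0.0]
ft_force: [-0.3, -0.3, -2.5]
grip_width: 0.427
grip_force: 30.0
```

send_rows(xyz=[[0,0,0],[0,0,0.3],[0,0,0.6],[0,0,0.9],[0,0,1.2],[0,0,1.5],[0,0,1.8],[0,0,1.8],[0,0,1.8],[0,0,1.8]], dr=[[0,0,0],[0,0,0],[0,0,0],[0,0,0],[0,0,0],[0,0,0],[0,0,0],[0,0,0],[0,0,0],[0,0,0]])

```text
time: 38.63
position: [0.4581, 0.1505, 0.0392]
tool_rot: [2.786, 1.452, -0.0]
ft_force: [0.2, 0.5, -2.7]
grip_width: 0.429
grip_force: 30.0
```

send_rows(xyz=[[0,0,0.2],[0,0,0.4],[0,0,0.6],[0,0,0.6],[0,0,0.6],[0,0,0.6],[0,0,0.6],[0,0,0.6],[0,0,0.6],[0,0,0.6]], dr=[[0,0,0],[0,0,0],[0,0,0],[0,0,0],[0,0,0],[0,0,0],[0,0,0],[0,0,0],[0,0,0],[0,0,0]])

```text
time: 39.47
position: [0.4582, 0.1505, 0.039]
tool_rot: [2.786, 1.452, -0.0]
ft_force: [-2.5, -1.0, 5.4]
grip_width: 0.432
grip_force: 30.0
```

send_rows(xyz=[[0,0,0],[0,0,0],[0,0,0],[0,0,0],[0,0,0],[0,0,0],[0,0,-5],[0,0,-15],[0,0,-35],[0,0,-60]], dr=[[0,0,0],[0,0,0],[0,0,0],[0,0,0],[0,0,0],[0,0,0],[0,0,0],[0,0,0],[0,0,0],[0,0,0]], jaw=87)

```text
time: 40.3
position: [0.457, 0.1504, 0.0989]
tool_rot: [-2.785, -1.452, 0.004]
ft_force: [0.2, -0.9, -1.1]
grip_width: 0.988
grip_force: 0.0
```

send_rows(xyz=[[0,0,-20],[0,0,-50],[-10,11,-78],[-30,33,-88],[-50,54,-88],[-70,76,-88],[-91,98,-88],[-112,121,-88],[-132,143,-88],[-152,165,-88]], dr=[[0,0,0],[0,0,0],[0,0,0],[0,0,0],[0,0,0],[0,0,0],[0,0,0],[0,0,0],[0,0,0],[0,0,0]])

```text
time: 41.13
position: [0.5066, -0.07, 0.1879]
tool_rot: [2.785, 1.452, 0.002]
ft_force: [0.6, 0.2, 0.3]
grip_width: 1.003
grip_force: 0.0
```

```bash
python3 - <<'E'
from h import *
t=get_image("top")[:,:,::-1];s=get_image("side")[:,:,::-1]
a=cv2.resize(t[165:285,80:220],(467,400),interpolation=cv2.INTER_CUBIC);b=cv2.resize(s[120:215,225:325],(330,313),interpolation=cv2.INTER_CUBIC)
b=cv2.copyMakeBorder(b,0,87,0,0,0)
cv2.imwrite("pics/f.png",cv2.convertScaleAbs(np.hstack([a,b]),alpha=1.6));print(get_state()["ft_force"],get_state()["time"])
E
```

```text
[ 0.47890018 -0.14318987  0.38906926] 41.2333
```

View pics/f.png

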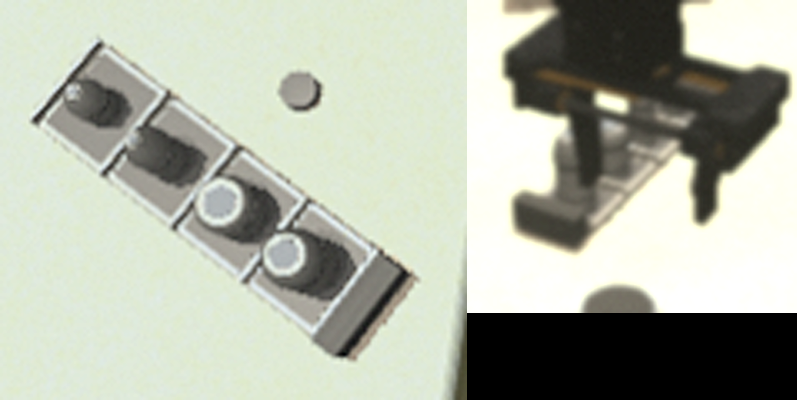

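```bash
python3 - <<'E'
from h import *
g=lambda L:[((u+.5)/3.336-.5+80,(v+.5)/3.333-.5+165) for u,v in L]
N=np.array([cast("top",p,z)[0] for p,z in zip(g([(73,93),(137,137),(219,202),(288,254)]),[.06,.084,.06,.084])])
B=cast("top",g([(102,108),(170,162),(241,215),(314,267)]),.01)
d=np.radians(-124.8);y=np.array([np.cos(d),np.sin(d)]);x=np.array([y[1],-y[0]])
e=(N-B)[:,:2];print(N.round(4).tolist(),B.round(4).tolist(),"across",(e@x*1e3).round(1),"along",(e@y*1e3).round(1))
E
```

```text
[[0.5585, 0.2972, 0.06], [0.5267, 0.2449, 0.084], [0.4911, 0.1989, 0.06], [0.4572, 0.1473, 0.084]] [[0.5596, 0.2981, 0.01], [0.524, 0.2492, 0.01], [0.4897, 0.1992, 0.01], [0.4566, 0.1486, 0.01]] across [ 0.4 -4.6 -1.3 -1.3] along [ 1.3  2.  -0.6  0.7]
```

All four lenses stand in their bays within about 5 mm of centre (the limit is 15 mm), and the robot is clear. Handing in.

```bash
python3 -c "
from bench import *
print(close_job())"
```

```text
the job is handed in; nothing more can be done
None
```

I moved all four lenses to the tray in reverse order and handed the job in at about 41 s; they stood upright within about 5 mm of their bay centres in the last top view, but the verdict was not reported back.

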